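# Seat the tube holder on the touch mixer

## Task

Close the open lid of the microtube holder and press it down until its catch snaps, then take the holder upright to the touch mixer, slide its underside over the deck's locating pin until it drops fully on, and press it down so that the sprung deck sinks more than half its travel and the mixer switches on. Finish while still holding the holder down like that: do not let go. Leave the rack, the glassware and the bottles where they stand.

Things in the scene. Friction and masses are not known exactly. Their poses are not given: they have to be found in the camera images.
- holder: microtube holder, loose, about 0.3 kg: solid grey plastic block 84 mm long (own x), 56 mm wide (y), 44 mm high, with a white hinged lid; 58.5 mm high when shut. Origin: centre of the underside, at the mouth of a round blind socket 12.5 mm wide, 16 mm deep; z up; +x points to the hinge end, -x to the catch end. Its long sides are plain and upright: grip it across the 56 mm, below the lid.
- holder_lid (a joint): lid angle in rad: 0 is shut, grows as it opens (1.57 upright, more leans back beyond the hinge end). Starts wide open, stays at any angle by hinge friction. Near 0.09 the bead on its free edge meets the sprung catch (a black tongue 22 mm wide, standing out 9 mm from the holder's -x end, 52 mm high); pressed near the free edge with 8 to 12 N it snaps past and stays shut, below 0.02.
- lid_hinge (a point): middle of the lid's hinge line, which runs along the holder's y; in the holder's frame at x = +42 mm, 44.5 mm above the underside. The lid is a shallow white cap 84 mm long from hinge to free edge, 52 mm wide, 14 mm thick, all on the upper side of the hinge line when shut.
- lid_edge (a point): point on the lid's outer face (the top when shut), in the middle of its width, 10 mm short of the free edge and so 74 mm from the hinge: the place to press. With the lid shut it lies 58.5 mm above the holder's underside, at x = -32 mm in the holder's frame.
- mixer: touch mixer, fixed to the bench: white base 130 mm (own x) by 124 mm by 63 mm high with a knob and a switch on its front (-x), black bellows above, and a round metal deck on top. Origin: centre of its underside, straight below the pin; z up.
- pin_foot (a point): middle of the deck's flat top, at the foot of the locating pin; moves with the deck. The deck is a disc 68 mm wide, 9 mm thick; its top is 94 mm above the bench when not pressed. The upright steel pin is 10 mm wide, 14 mm tall, its top 3 mm tapered to 6.6 mm. With the pin in its socket the holder sits on the flat of the deck, at any heading.
- deck (a joint): how far the mixer's sprung deck is pressed down, in m: 0 is up, 0.007 is the bottom stop. It needs about 6.5 N to begin to move and 1 N more for each mm; the holder's own weight does not sink it, but a hard push while the holder rides on the pin's tip does, without seating it. The mixer switches on when the deck is more than half way down (above 0.0035).
- tube_rack: bystander: wooden test-tube rack with glass tubes, 220 by 62 mm, 142 mm high over the tubes; origin at the centre of the underside.
- wash_bottle: bystander: plastic wash bottle 72 mm wide with a red cap and a bent spout, 210 mm high; origin at the centre of the underside.
- beaker: bystander: small glass beaker 58 mm wide, 70 mm high; origin at the centre of the underside.
- specimen_jar: bystander: small clear jar with a red cap, 42 mm wide, 50 mm high; origin at the centre of the underside.
Not all that is in view belongs to the job. Leave any green look-alike of the mixer alone.

How it is judged:
By the outcome, as a careful person would: the job done as asked, in the order asked, and still so for the second after the job is handed in, while the arm keeps its last pose, push and grip.
It also fails if it takes over 64 s, if anything falls off the work surface, if the arm or the gripper's body presses on something with over 40 N, if the wrist force passes 120 N, or if a joint passes its speed limit or range.

## Robot

A 6-joint arm with a two-finger parallel gripper is mounted at the origin on the work surface. World frame = base frame: x ahead of the robot, y to its left, z up, the work surface at z = 0. Lengths are in m, angles in rad, forces in N, time in s.
With the tool pointing down it reaches from about 0.425 to 0.95 m from the base axis. Payload 3.5 kg.
Tool frame: the origin (TCP) lies on the centre line of the jaws, within the pads' length; the fingertips stand 17 mm ahead of it and the grasp point (between the pads) lies 2 mm behind it; z points along the fingers, y is the line along which they close (so a half turn about z gives the same grasp; the last joint's range is limited). The gripper opens to 85 mm and grips with 20 to 120 N. Pads are 22 mm wide; open, the fingers measure 114 mm over their backs; the gripper's body (76 mm by 85 mm) begins 54 mm behind the grasp point. The pads swing forward as they close: fully open they stand 13 mm farther back than shut.
Start: joints at [1.028, 0.286, 1.577, -0, 1.279, -0.15], TCP at [0.258, 0.624, 0.248] pointing down, gripper open.
Joint ranges: [-2.77, 2.77], [-0.9, 2.22], [0.21, 2.48], [-1.53, 4.67], [0.24, 2.81], [-2.84, 2.84]. Speed limits (rad/s): [2.79, 2.79, 3.14, 3.14, 3.14, 3.14].

## Interface

Orientations are given as a unit quaternion [x, y, z, w].
In Python, from plant import ctrl gives the robot as it stands. The module is installed in compiled form; this text tells all that it offers.
- The arm moves only by the tool drive_tool, never from a script. Its argument "moves" is a list of rows, each a list of 3 entries, a list of its own where there are three numbers: the turn, a rotation vector about the tool's x, y, z in rad, then the shift along the tool's x, y, z in m, then the finger opening in m, from 0 to 0.0854. A call has 1 to 5 rows; each row shifts and turns the commanded pose from where the row before left it, along the tool's axes as they then stand; what a row does not reach is not made up. A row lasts 1/8 s, in which the tool goes at most 62.5 mm and 10.7 degrees, less where a joint would pass 70% of its speed; a pose out of reach is approached as far as the arm can. A call with a gripper value outside its range is refused whole. The fingers move at their own pace and stop on an object; "grip_force" is the grip in N (left out, the last holds). Time passes only in rows, so rows that do not move let the fingers close. It gives the time, the measured TCP pose, the force, the opening and the grip force at its end, in the units of the state.
- ctrl.get_state(): the state, without advancing time (a new reading comes with each control period).
- ctrl.read_camera(name): name is "scene" or "top"; returns a dict with "image" (384x512x3 uint8, red, green, blue), "fx", "fy", "cx", "cy" (pixels), "dist" ([k1, k2, p1, p2, k3] as OpenCV has them; the pictures are not rectified), "R" (3x3) and "t" (3): a world point X has camera coordinates R X + t. Camera axes: x right, y down, z forward; pixel columns grow to the right and rows downward; lengths in m; the calibration is good to about 2 mm. A picture is of the moment at which its call begins. There is no depth.
- ctrl.sign_off(): hands the job in; it is judged then, once.
The state is a dict: "time": time; "qpos": joint angles; "dq": joint speeds; "joint_efforts": joint torques, N m; "eef_pos": TCP position; "tcp_rot": TCP orientation; "contact_force": force on the tool from outside, world axes, zero at the start; "wrist_torque": the same for the moment, N m; "opening": opening from 0.0 (shut) to 1.0 (fully open); "finger_force": force on a finger pad.
Only numpy, scipy, OpenCV 4.12 (cv2) and the standard library are available. Lean on these libraries where they do the work, as an engineer would, in place of code of your own. Each camera call takes 0.05 s, during which the arm holds its last target. There are 200 camera calls.

## Working session

There is one attempt and no reset: what is moved stays moved. The work goes in short steps, Python scripts to look and compute and a tool call to move; the robot and the scene stay as the last step left them, time stands still between calls to the robot, and variables do not carry over. Pictures are saved under pics/ and viewed, at most 10 in all, crops included, and the job is handed in when it is done.

Besides the shell and the picture viewer there is one more tool, called in YAML: its name, and indented under it one key for each argument. drive_tool: Moves the arm, as the interface text tells. Its arguments: {"type":"object","properties":{"moves":{"type":"array","items":{"type":"array"}},"grip_force":{"type":"number"}},"required":["moves"]}

```bash
mkdir -p pics
cat > h.py <<'E'
import numpy as np, cv2
from plant import ctrl
from scipy.spatial.transform import Rotation as R
def cam(n):
    c=ctrl.read_camera(n); c['K']=np.array([[c['fx'],0,c['cx']],[0,c['fy'],c['cy']],[0,0,1.]]); c['dist']=np.array(c['dist'],float); c['R']=np.array(c['R']);c['t']=np.array(c['t']); return c
def ray(c,uv):
    p=cv2.undistortPoints(np.array([[uv]],float),c['K'],c['dist'])[0,0]
    d=c['R'].T@np.array([p[0],p[1],1]); return -c['R'].T@c['t'], d/np.linalg.norm(d)
def onz(c,uv,z):
    o,d=ray(c,uv); return o+d*(z-o[2])/d[2]
def proj(c,X):
    return cv2.projectPoints(np.array(X,float).reshape(-1,3),cv2.Rodrigues(c['R'])[0],c['t'],c['K'],c['dist'])[0][:,0]
def save(c,f,box=None,s=1):
    im=c['image'][...,::-1]
    if box: im=im[box[1]:box[3],box[0]:box[2]]
    cv2.imwrite(f,cv2.resize(im,None,fx=s,fy=s,interpolation=cv2.INTER_CUBIC))
def st():
    s=ctrl.get_state(); print(s['time'],np.round(s['eef_pos'],4),np.round(s['tcp_rot'],4),np.round(s['qpos'],3),np.round(s['contact_force'],1),s['opening'],s['finger_force'])
E
python3 - <<'E'
from h import *
for n in('scene','top'):
    c=cam(n);save(c,f'pics/{n}0.png',s=1.5); print(n,-c['R'].T@c['t'],c['R'][2],c['fx'])
st()
E
```

```text
scene [1.1988236  0.63521626 0.81871452] [-0.58052263 -0.54789718 -0.6023306 ] 403.7123549940219
top [ 0.35897012 -0.00783422  1.16585346] [ 0.10394461  0.01277108 -0.99450109] 351.1397634009054
0.1 [0.2581 0.6231 0.247 ] [ 1.952e-01  9.808e-01 -1.000e-03 -4.000e-04] [ 1.028  0.287  1.578  0.     1.279 -0.15 ] [-0.3 -0.4 -0.4] 1.003211399632741 0.0
```

View pics/scene0.png

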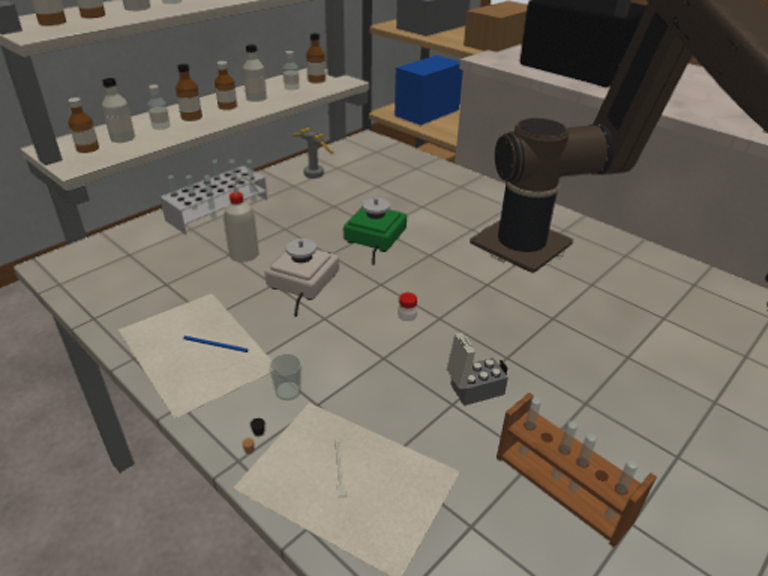

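View pics/top0.png

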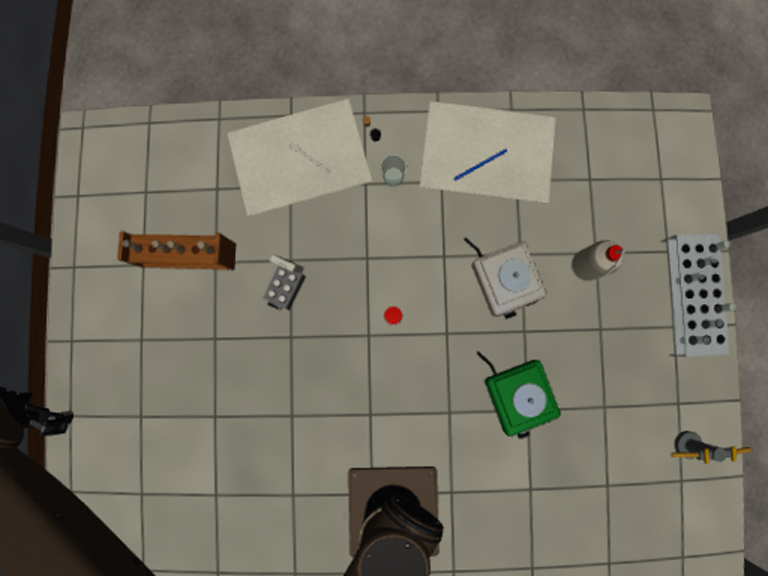

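The scene view shows the holder near (478,375) in the enlarged picture, with its lid open. The white mixer is at (302,265), the green decoy at (375,225) and the rack at (575,470). In the top view the holder is at (283,285), with its lid at the far end (285,263) and its catch at (277,306). The white mixer's deck is at (515,274).

Run:
```python
from h import *
c=cam('top'); a=c['image'][160:215,165:215]; b=c['image'][155:215,310:370]
f=lambda i:cv2.resize(i[...,::-1],(390,int(390*i.shape[0]/i.shape[1])),interpolation=cv2.INTER_CUBIC)
A,B=f(a),f(b); h=max(len(A),len(B)); P=lambda i:cv2.copyMakeBorder(i,0,h-len(i),0,10,cv2.BORDER_CONSTANT)
cv2.imwrite('pics/crop1.png',np.hstack([P(A),P(B)]))
print(onz(c,(189,191),.044),onz(c,(343.5,182.5),.094))
s=cam('scene'); save(s,'pics/crop2.png',(280,210,360,280),7)
```

```text
[0.49078239 0.22499624 0.044     ] [ 0.49923203 -0.26330843  0.094     ]
```

View pics/crop1.png

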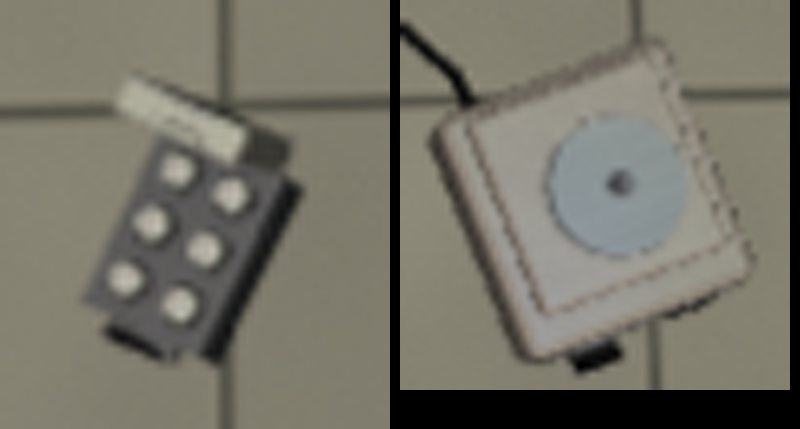

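View pics/crop2.png

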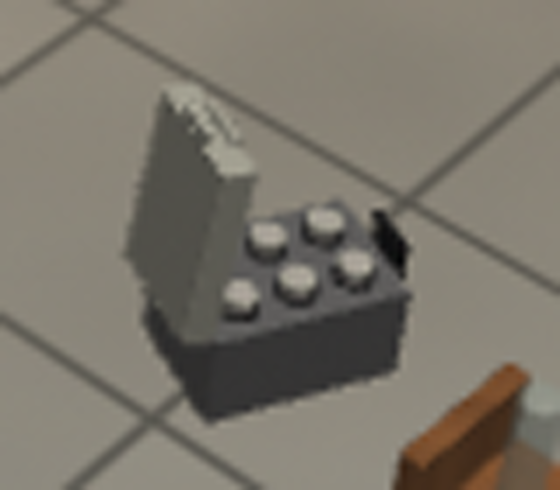

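Run:
```python
from h import *
c=cam('top'); s=cam('scene')
m=lambda p:(165+(p[0]+.5)/7.8-.5,160+(p[1]+.5)/7.8-.5)
T=[onz(c,m(p),.050)[:2] for p in [(178,170),(232,193),(152,222),(206,247),(126,278),(180,303)]]
T=np.array(T); print(T, T.mean(0)); d=(T[0]+T[1]-T[4]-T[5]); print('yaw',np.degrees(np.arctan2(d[1],d[0])))
print('catch-end corner L',onz(c,m((83,300)),.044),'R',onz(c,m((205,352)),.044),'tongue',onz(c,m((140,338)),.052))
# free edge corners, top view & scene view: triangulate
ms=lambda p:(280+(p[0]+.5)/7-.5,210+(p[1]+.5)/7-.5)
def tri(p,q):
    o1,d1=ray(c,m(p));o2,d2=ray(s,ms(q)); A=np.array([d1,-d2]).T; k=np.linalg.lstsq(A,o2-o1,rcond=None)[0]
    x,y=o1+d1*k[0],o2+d2*k[1]; return (x+y)/2,np.linalg.norm(x-y)
print('lid +y? corners',tri((238,162),(225,180)),tri((135,75),(165,92)),tri((248,135),(252,172)))
D=lambda p:(310+(p[0]-400+.5)/6.5-.5,155+(p[1]+.5)/6.5-.5)
print('deck',onz(c,D((617,185)),.094),'pin top',onz(c,D((620,183)),.108))
g=s['image']; print('scene-proj pin',proj(s,onz(c,D((617,185)),.094)))
```

```text
[[0.52155988 0.22893965]
 [0.51134955 0.20640383]
 [0.50014734 0.2398541 ]
 [0.48916509 0.21733306]
 [0.47714115 0.25075982]
 [0.46622459 0.22825181]] [0.4942646  0.22859038]
yaw -25.997302158423093
catch-end corner L [0.46904759 0.27025019 0.044     ] R [0.44620964 0.21916252 0.044     ] tongue [0.45199054 0.24451132 0.052     ]
lid +y? corners (array([0.51550487, 0.20142499, 0.08721663]), np.float64(0.01124714920506143)) (array([0.5491512 , 0.21285013, 0.15837104]), np.float64(0.023242391432972943)) (array([0.51950573, 0.20375787, 0.09654722]), np.float64(0.030683284449639945))
deck [ 0.49759678 -0.26154607  0.094     ] pin top [ 0.49669685 -0.25969892  0.108     ]
scene-proj pin [[201.64754903 163.64692547]]
```

Run:
```python
from h import *
c=cam('top'); s=cam('scene')
m=lambda p:(165+(p[0]+.5)/7.8-.5,160+(p[1]+.5)/7.8-.5)
ms=lambda p:(280+(p[0]+.5)/7-.5,210+(p[1]+.5)/7-.5)
def tri(p,q):
    o1,d1=ray(c,m(p));o2,d2=ray(s,ms(q)); A=np.array([d1,-d2]).T; k=np.linalg.lstsq(A,o2-o1,rcond=None)[0]
    x,y=o1+d1*k[0],o2+d2*k[1]; return (x+y)/2,np.linalg.norm(x-y)
y=np.radians(-26); o=np.array([.4943,.2286]); X=np.array([np.cos(y),np.sin(y)])
for n,p,q in [('out+y',(135,75),(222,180)),('out-y',(248,135),(165,92)),('in+y',(118,100),(252,172))]:
    P,e=tri(p,q); print(n,P,e,'holder x',(P[:2]-o)@X)
# check origin with predicted corners
Y=np.array([-X[1],X[0]])
for a,b,z in [(-42,28,44),(-42,-28,44),(42,28,44),(-42,28,0),(42,28,0)]:
    P=np.r_[o+X*a/1e3+Y*b/1e3,z/1e3]; t=proj(c,P)[0];q=proj(s,P)[0]
    print(a,b,z,np.round((t-[165,160]+.5)*7.8),np.round((q-[280,210]+.5)*7))
# pin detail in scene
save(s,'pics/mix.png',(170,140,240,205),8)
```

```text
out+y [0.5486869  0.22872768 0.12631337] 0.0020527318581769535 holder x 0.048826654148809205
out-y [0.52435456 0.18420447 0.1258773 ] 0.003237468397858519 holder x 0.04647458009574265
in+y [0.53890269 0.23487325 0.12780949] 0.0024266612691073984 holder x 0.03733861836232262
-42 28 44 [ 79. 301.] [419. 292.]
-42 -28 44 [199. 357.] [349. 198.]
42 28 44 [166. 119.] [224. 344.]
-42 28 0 [104. 310.] [403. 371.]
42 28 0 [188. 135.] [212. 424.]
```

View pics/mix.png

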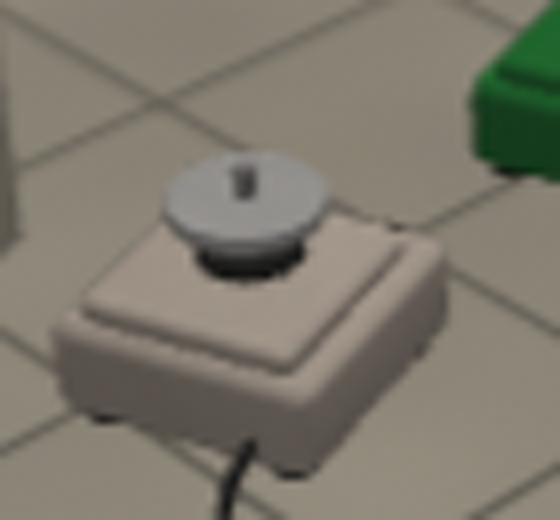

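The mixer picture shows the deck ellipse centred at about (246,197), with the pin from (244,165) to (246,200). That agrees with the top-view position to about a pixel. The holder is at about (0.496, 0.227) with yaw -26°, and the lid is close to upright.

I'll close the fingers and go behind the lid.

drive_tool:
  moves:
    - [[0, 0, 0.061], [0, 0, 0], 0]
    - [[0, 0, 0], [-0.052, -0.028, 0], 0]
    - [[0, 0, 0], [-0.052, -0.028, 0], 0]
    - [[0, 0, 0], [-0.052, -0.028, 0], 0]
    - [[0, 0, 0], [-0.052, -0.028, 0], 0]
  grip_force: 40

```text
time: 1.02
eef_pos: [0.3971, 0.4302, 0.2486]
tcp_rot: [0.225, 0.974, 0.0, 0.0]
contact_force: [0.3, 0.5, 0.6]
opening: 0.003
finger_force: 0.0
```

drive_tool:
  moves:
    - [[0, 0, 0], [-0.052, -0.028, 0], 0]
    - [[0, 0, 0], [-0.052, -0.028, 0], 0]
    - [[0, 0, 0], [-0.052, -0.028, 0], 0]
    - [[0, 0, 0], [-0.052, -0.028, 0], 0]
    - [[0, 0, 0], [-0.052, -0.028, 0], 0]

```text
time: 1.65
eef_pos: [0.5695, 0.1903, 0.2487]
tcp_rot: [0.225, 0.974, 0.0, 0.0]
contact_force: [-0.1, 1.1, -0.6]
opening: 0.002
finger_force: 0.0
```

drive_tool:
  moves:
    - [[0, 0, 0], [0, 0, 0.06], 0]
    - [[0, 0, 0], [0, 0, 0.06], 0]
    - [[0, 0, 0], [0.014, 0, 0], 0]
    - [[0, 0, 0], [0.014, 0, 0], 0]
    - [[0, 0, 0], [0.012, 0, 0], 0]

```text
time: 2.28
eef_pos: [0.5336, 0.2107, 0.1321]
tcp_rot: [0.224, 0.974, 0.001, 0.003]
contact_force: [-0.2, -0.2, 0.9]
opening: 0.002
finger_force: 0.2
```

Run:
```python
from h import *
st(); s=cam('scene'); save(s,'pics/c3.png',(270,180,370,280),5)
```

```text
2.275 [0.5336 0.2107 0.1321] [0.2244 0.9745 0.0013 0.003 ] [ 0.199  0.187  1.922 -0.     1.026 -0.919] [-0.2 -0.2  0.9] 0.0016943223450413046 0.16592906846199185
```

View pics/c3.png

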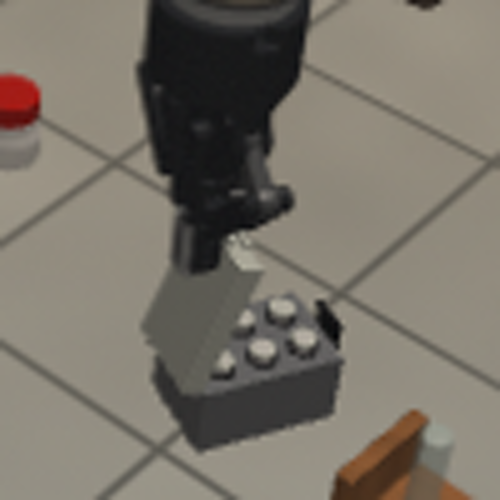

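The picture shows the fingertips at about (200,255) behind the lid, which has begun to tip forward. The holder's near corner hasn't moved.

drive_tool:
  moves:
    - [[0, 0, 0], [0.01, 0, 0.002], 0]
    - [[0, 0, 0], [0.01, 0, 0.0025], 0]
    - [[0, 0, 0], [0.01, 0, 0.0045], 0]
    - [[0, 0, 0], [0.0105, 0, 0.005], 0]
    - [[0, 0, 0], [0.0065, 0, 0.005], 0]

```text
time: 2.95
eef_pos: [0.4894, 0.2303, 0.1086]
tcp_rot: [0.225, 0.974, -0.0, -0.0]
contact_force: [0.7, 0.4, -0.6]
opening: -0.001
finger_force: 0.1
```

drive_tool:
  moves:
    - [[0, 0, 0], [0.0065, 0, 0.005], 0]
    - [[0, 0, 0], [0.005, 0, 0.0065], 0]
    - [[0, 0, 0], [0.005, 0, 0.0065], 0]
    - [[0, 0, 0], [0.003, 0, 0.003], 0]
    - [[0, 0, 0], [0, 0, 0], 0]

```text
time: 3.58
eef_pos: [0.4724, 0.2386, 0.0879]
tcp_rot: [0.225, 0.974, -0.0, -0.0]
contact_force: [0.2, -1.1, -0.1]
opening: -0.002
finger_force: 0.0
```

Run:
```python
from h import *
st(); s=cam('scene'); save(s,'pics/c4.png',(270,180,370,280),5)
```

```text
3.575 [0.4724 0.2386 0.0879] [ 2.249e-01  9.744e-01 -2.000e-04 -4.000e-04] [ 0.276  0.163  2.045  0.     0.934 -0.841] [ 0.2 -1.1 -0.1] -0.0024409422421120034 0.0
```

View pics/c4.png

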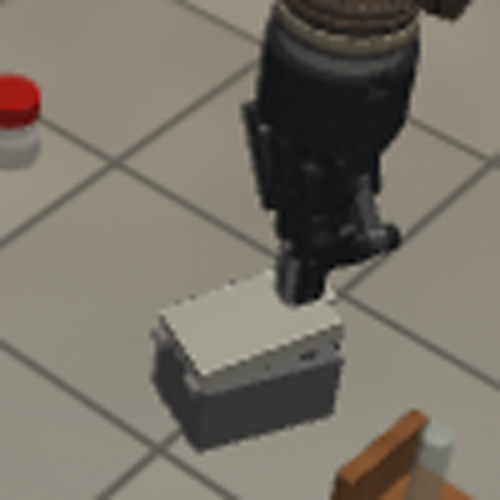

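The lid is almost shut, with the fingertips on it at about (303,295) near the free edge. Next I'll press it down step by step.

drive_tool:
  moves:
    - [[0, 0, 0], [0.001, 0, 0.002], 0]
    - [[0, 0, 0], [0, 0, 0.002], 0]
    - [[0, 0, 0], [0, 0, 0.002], 0]
    - [[0, 0, 0], [0, 0, 0.001], 0]
    - [[0, 0, 0], [0, 0, 0], 0]

```text
time: 4.25
eef_pos: [0.4719, 0.2391, 0.0815]
tcp_rot: [0.225, 0.974, -0.0, -0.0]
contact_force: [-0.6, 0.5, 0.8]
opening: -0.0
finger_force: 0.8
```

drive_tool:
  moves:
    - [[0, 0, 0], [0, 0, 0.001], 0]
    - [[0, 0, 0], [0, 0, 0.001], 0]
    - [[0, 0, 0], [0, 0, 0], 0]

```text
time: 4.62
eef_pos: [0.4719, 0.2392, 0.0809]
tcp_rot: [0.225, 0.974, -0.0, -0.001]
contact_force: [-4.1, -0.3, 10.0]
opening: 0.001
finger_force: 4.8
```

drive_tool:
  moves:
    - [[0, 0, 0], [0, 0, 0.0005], 0]
    - [[0, 0, 0], [0, 0, 0.0005], 0]
    - [[0, 0, 0], [0, 0, 0], 0]
    - [[0, 0, 0], [0, 0, 0], 0]

```text
time: 5.12
eef_pos: [0.4715, 0.2394, 0.0793]
tcp_rot: [0.225, 0.974, 0.0, -0.001]
contact_force: [-2.6, -0.4, 5.6]
opening: 0.002
finger_force: 2.7
```

drive_tool:
  moves:
    - [[0, 0, 0], [0, 0, 0.001], 0]
    - [[0, 0, 0], [0, 0, 0.001], 0]
    - [[0, 0, 0], [0, 0, 0], 0]
    - [[0, 0, 0], [0, 0, 0], 0]

```text
time: 5.62
eef_pos: [0.4719, 0.2389, 0.076]
tcp_rot: [0.225, 0.974, -0.0, 0.0]
contact_force: [0.3, 0.3, 0.3]
opening: 0.002
finger_force: 0.0
```

drive_tool:
  moves:
    - [[0, 0, 0], [0, 0, 0.001], 0]
    - [[0, 0, 0], [0, 0, 0.001], 0]
    - [[0, 0, 0], [0, 0, 0], 0]

```text
time: 6.0
eef_pos: [0.4721, 0.2391, 0.0752]
tcp_rot: [0.225, 0.974, -0.0, -0.0]
contact_force: [-2.1, -0.1, 5.1]
opening: 0.004
finger_force: 3.0
```

drive_tool:
  moves:
    - [[0, 0, 0], [0, 0, 0.001], 0]
    - [[0, 0, 0], [0, 0, 0.001], 0]
    - [[0, 0, 0], [0, 0, 0], 0]

```text
time: 6.38
eef_pos: [0.4721, 0.2393, 0.0748]
tcp_rot: [0.225, 0.974, -0.0, -0.001]
contact_force: [-6.3, -0.9, 15.0]
opening: -0.007
finger_force: 7.2
```

The lid carries 15 N without giving way, with the tips level with the shut lid's top, so the catch has snapped. Next I'll lift, open and re-check the holder.

drive_tool:
  moves:
    - [[0, 0, 0], [0, 0, -0.06], 0]
    - [[0, 0, 0], [-0.014, 0, -0.04], 0.085]
    - [[0, 0, 0], [-0.014, 0, -0.02], 0.085]
    - [[0, 0, 0], [0, 0, 0], 0.085]

```text
time: 6.88
eef_pos: [0.4988, 0.2268, 0.1944]
tcp_rot: [0.225, 0.974, 0.001, 0.002]
contact_force: [-0.2, 0.4, 0.2]
opening: 0.635
finger_force: 0.0
```

Run:
```python
from h import *
st(); s=cam('scene'); c=cam('top'); a=s['image'][210:280,280:360]; b=c['image'][160:215,165:215]
f=lambda i:cv2.resize(i[...,::-1],(390,int(390*i.shape[0]/i.shape[1])),interpolation=cv2.INTER_CUBIC)
A,B=f(a),f(b); h=max(len(A),len(B)); P=lambda i:cv2.copyMakeBorder(i,0,h-len(i),0,10,cv2.BORDER_CONSTANT)
cv2.imwrite('pics/crop5.png',np.hstack([P(A),P(B)]))
```

```text
6.875 [0.4988 0.2268 0.1944] [0.2254 0.9743 0.0011 0.0022] [ 0.242  0.056  1.942 -0.     1.139 -0.874] [-0.2  0.4  0.2] 0.6352750881735391 0.0
```

View pics/crop5.png

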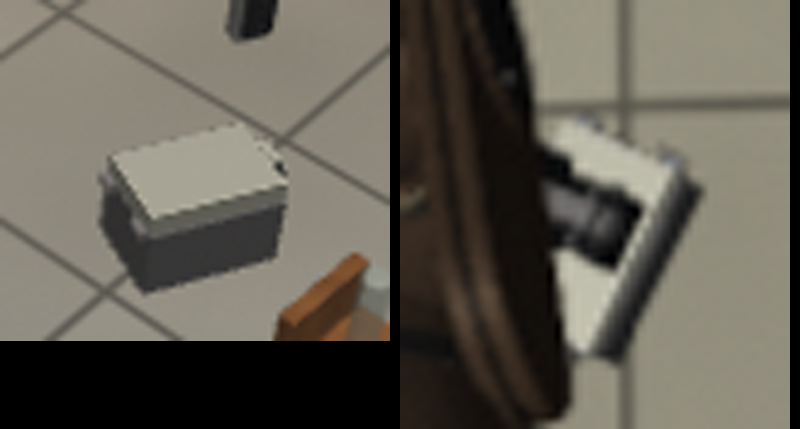

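The lid is shut flush. In the left crop its top corners are at (152,222), (288,185), (108,158) and (240,124). The block's base corners are at (146,292) and (277,260).

Run:
```python
from h import *
s=cam('scene'); m=lambda p:(280+(p[0]+.5)/4.875-.5,210+(p[1]+.5)/4.875-.5)
L=np.array([onz(s,m(p),.0585)[:2] for p in [(152,222),(288,185),(108,158),(240,124)]])
B=np.array([onz(s,m(p),0)[:2] for p in [(146,292),(277,260)]])
ang=lambda v:np.degrees(np.arctan2(v[1],v[0]))
print(L.mean(0),ang(L[0]-L[1]),ang(L[2]-L[3]),np.linalg.norm(L[0]-L[1]),np.linalg.norm(L[0]-L[2]),ang(B[0]-B[1]),np.linalg.norm(B[0]-B[1]))
y=np.radians(ang(B[0]-B[1])); Y=np.array([-np.sin(y),np.cos(y)]); print(B.mean(0)-.028*Y)
c=cam('top'); 
# mixer deck by ellipse in top view
for cc,bx in((c,(325,165,362,202)),(s,(185,155,216,176))):
    im=cc['image'][bx[1]:bx[3],bx[0]:bx[2]].astype(int); mk=((im[...,2]-im[...,0])>3)&(im.sum(2)>330)
    n,l,stt,ce=cv2.connectedComponentsWithStats(mk.astype(np.uint8)); i=1+stt[1:,4].argmax(); print(stt[i],ce[i]+bx[:2])
    k=cv2.findContours((l==i).astype(np.uint8),cv2.RETR_EXTERNAL,cv2.CHAIN_APPROX_NONE)[0][0]; e=cv2.fitEllipse(cv2.convexHull(k)); print(e)
    print(onz(cc,np.array(e[0])+bx[:2],.094), onz(cc,ce[i]+bx[:2],.094))
    if cc is c: o,d=c,np.array(e[0])+bx[:2]
```

```text
[0.49903332 0.22799693] -25.62824413163912 -25.738215166249173 0.08359253864949436 0.0527262916762701 -28.085721922005696 0.08135099639099927
[0.49419951 0.22815559]
[  8   9  21  20 337] [342.82195846 183.4272997 ]
((17.836406707763672, 18.333925247192383), (20.636581420898438, 20.791196823120117), 132.45277404785156)
[ 0.496687  -0.2611098  0.094    ] [ 0.49639764 -0.26105009  0.094     ]Traceback (most recent call last):
  File "<stdin>", line 12, in <module>
ValueError: attempt to get argmax of an empty sequence
```

drive_tool:
  moves:
    - [[0, 0, 0], [0, 0, 0], 0.085]
    - [[0, 0, 0], [0, 0, 0.05], 0.085]
    - [[0, 0, 0], [0, 0, 0.05], 0.085]
    - [[0, 0, 0], [0, 0, 0.04], 0.085]
    - [[0, 0, 0], [0, 0, 0.027], 0.085]

```text
time: 7.7
eef_pos: [0.4951, 0.2265, 0.0223]
tcp_rot: [0.225, 0.974, -0.001, -0.002]
contact_force: [-0.6, 0.2, 0.9]
opening: 0.994
finger_force: 0.0
```

drive_tool:
  moves:
    - [[0, 0, 0], [0, 0, 0], 0.05]
    - [[0, 0, 0], [0, 0, 0], 0.05]
    - [[0, 0, 0], [0, 0, 0], 0.05]
    - [[0, 0, 0], [0, 0, 0], 0.05]
    - [[0, 0, 0], [0, 0, 0], 0.05]
  grip_force: 60

```text
time: 8.32
eef_pos: [0.4972, 0.2268, 0.0258]
tcp_rot: [0.225, 0.974, 0.0, 0.0]
contact_force: [0.0, -0.3, -1.2]
opening: 0.651
finger_force: 65.3
```

drive_tool:
  moves:
    - [[0, 0, 0], [0, 0, -0.03], 0.05]
    - [[0, 0, 0], [0, 0, -0.055], 0.05]
    - [[0, 0, 0], [0, 0, -0.055], 0.05]
    - [[0, 0, 0], [-0.0137, -0.0287, 0], 0.05]
    - [[0, 0, 0], [-0.02, -0.041, 0], 0.05]
  grip_force: 80

```text
time: 8.95
eef_pos: [0.497, 0.1493, 0.1667]
tcp_rot: [0.224, 0.975, 0.0, 0.001]
contact_force: [0.2, -1.5, -4.1]
opening: 0.646
finger_force: 86.0
```

drive_tool:
  moves:
    - [[0, 0, 0], [-0.02, -0.041, 0], 0.05]
    - [[0, 0, 0], [-0.02, -0.041, 0], 0.05]
    - [[0, 0, 0], [-0.02, -0.041, 0], 0.05]
    - [[0, 0, 0], [-0.02, -0.041, 0], 0.05]
    - [[0, 0, 0], [-0.02, -0.041, 0], 0.05]

```text
time: 9.57
eef_pos: [0.4964, -0.0801, 0.1653]
tcp_rot: [0.225, 0.974, 0.0, 0.0]
contact_force: [0.8, -0.6, -2.7]
opening: 0.644
finger_force: 86.0
```

drive_tool:
  moves:
    - [[0, 0, 0], [-0.02, -0.041, 0], 0.05]
    - [[0, 0, 0], [-0.02, -0.041, 0], 0.05]
    - [[0, 0, 0], [-0.02, -0.041, 0], 0.05]
    - [[0, 0, 0], [-0.02, -0.041, 0], 0.05]
    - [[0, 0, 0], [0, 0, 0], 0.05]

```text
time: 10.2
eef_pos: [0.4965, -0.2641, 0.1655]
tcp_rot: [0.227, 0.974, -0.0, 0.0]
contact_force: [-0.2, 0.8, -2.6]
opening: 0.64
finger_force: 86.0
```

Run:
```python
from h import *
st(); s=cam('scene'); save(s,'pics/c6.png',(165,90,255,200),6); print(onz(s,(200.2,164.6),.094))
```

```text
10.2 [ 0.4965 -0.2641  0.1655] [ 2.269e-01  9.739e-01 -4.000e-04  4.000e-04] [-0.669  0.123  1.927 -0.     1.091 -1.782] [-0.2  0.8 -2.6] 0.6399885744435915 86.01368958781109
[ 0.50474236 -0.26045509  0.094     ]
```

View pics/c6.png

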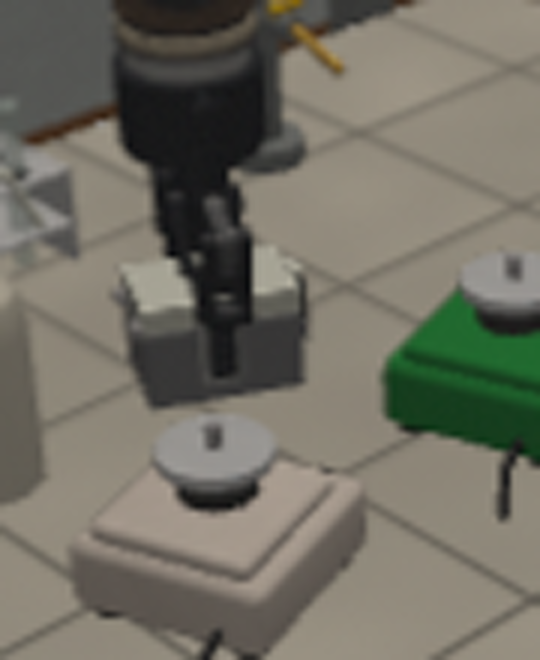

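The picture shows the holder hanging upright above the deck. Its lower near edge runs from (152,407) to (302,383), and the lid corners are at (122,263), (152,312), (298,290) and (275,247). The pin's foot is at (213,447).

Run:
```python
from h import *
s=cam('scene'); m=lambda p:(165+(p[0]+.5)/6-.5,90+(p[1]+.5)/6-.5)
t=np.array([.4965,-.2641]); y=np.radians(-26.2);X=np.array([np.cos(y),np.sin(y)]);Y=np.array([-X[1],X[0]])
for a,b,z,p in [(42,28,0,(152,407)),(-42,28,0,(302,383)),(42,26,58.5,(152,312)),(-42,26,58.5,(298,290)),(42,-26,58.5,(122,263)),(-42,-26,58.5,(275,247))]:
    q=onz(s,m(p),.1397+z/1e3)[:2]-X*a/1e3-Y*b/1e3; print(a,b,z,np.round(q,4), 'px pred', np.round((proj(s,np.r_[t+X*a/1e3+Y*b/1e3,.1397+z/1e3])[0]-[165,90]+.5)*6))
for p in [(213,447),(214.5,449)]: print('pin foot',onz(s,m(p),.094)[:2])
print('pin top',onz(s,m((213,424)),.108)[:2])
print(np.round((proj(s,[.4967,-.2611,.094])[0]-[165,90]+.5)*6))
im=s['image'][150:182,180:220].astype(int); sat=im.max(2)-im.min(2); 
for r in range(6,28,2): print(r+150,[f'{a}/{b}' for a,b in zip(im[r,8:36:2].sum(1),(im[r,8:36:2,2]-im[r,8:36:2,0]))])
```

```text
42 28 0 [ 0.4945 -0.2657] px pred [151. 410.]
-42 28 0 [ 0.4973 -0.2653] px pred [305. 384.]
42 26 58.5 [ 0.4934 -0.2591] px pred [142. 311.]
-42 26 58.5 [ 0.5002 -0.2608] px pred [300. 286.]
42 -26 58.5 [ 0.4947 -0.2645] px pred [120. 265.]
-42 -26 58.5 [ 0.5005 -0.2581] px pred [274. 241.]
pin foot [ 0.5029845  -0.26314008]
pin foot [ 0.50371095 -0.26100113]
pin top [ 0.50141558 -0.26363709]
[225. 445.]
156 ['399/-20', '197/-5', '163/-1', '163/-1', '165/-2', '163/-1', '164/-1', '255/-9', '296/-12', '371/-19', '383/-19', '387/-20', '397/-22', '397/-21']
158 ['397/-20', '322/-15', '266/-10', '361/-17', '373/-19', '345/-17', '331/-17', '393/-20', '398/-21', '399/-20', '398/-21', '397/-21', '398/-21', '395/-21']
160 ['397/-20', '397/-20', '399/-21', '409/-15', '439/-8', '443/-7', '376/-7', '427/-6', '438/-6', '440/-7', '413/-16', '398/-21', '398/-21', '396/-22']
162 ['399/-21', '401/-21', '432/-9', '444/-6', '445/-6', '436/-6', '219/-4', '404/-5', '445/-6', '447/-6', '448/-6', '423/-11', '397/-22', '398/-21']
164 ['406/-20', '391/-13', '442/-6', '443/-7', '442/-6', '443/-6', '227/-4', 
[... 285 characters left out ...]
', '447/-6', '444/-6', '443/-5', '408/-6', '284/-3', '428/-21', '468/-26', '457/-24']
170 ['442/-23', '453/-24', '438/-22', '269/-5', '275/-3', '288/-4', '285/-4', '284/-3', '267/-2', '201/-2', '403/-21', '466/-25', '465/-26', '462/-24']
172 ['450/-24', '452/-24', '454/-23', '267/-14', '106/-1', '127/-2', '133/-2', '118/-2', '97/-2', '84/-2', '408/-22', '466/-25', '465/-24', '466/-25']
174 ['449/-25', '451/-25', '454/-25', '447/-24', '230/-11', '81/-2', '87/-2', '85/-2', '227/-11', '409/-21', '462/-24', '465/-24', '463/-25', '451/-24']
176 ['450/-24', '450/-24', '451/-24', '455/-23', '455/-24', '447/-24', '441/-23', '443/-23', '456/-24', '457/-24', '457/-24', '463/-24', '454/-23', '359/-19']
```

drive_tool:
  moves:
    - [[0, 0, 0], [-0.0038, 0.0047, 0], 0.05]
    - [[0, 0, 0], [0, 0, 0.015], 0.05]
    - [[0, 0, 0], [0, 0, 0.01], 0.05]
    - [[0, 0, 0], [0, 0, 0.004], 0.05]
    - [[0, 0, 0], [0, 0, 0], 0.05]

```text
time: 10.92
eef_pos: [0.502, -0.2583, 0.1356]
tcp_rot: [0.225, 0.974, 0.0, -0.001]
contact_force: [0.0, -0.2, -2.3]
opening: 0.642
finger_force: 86.0
```

drive_tool:
  moves:
    - [[0, 0, 0], [0, 0, 0.001], 0.05]
    - [[0, 0, 0], [0, 0, 0.001], 0.05]
    - [[0, 0, 0], [0, 0, 0.001], 0.05]
    - [[0, 0, 0], [0, 0, 0], 0.05]

```text
time: 11.42
eef_pos: [0.5024, -0.2588, 0.1338]
tcp_rot: [0.225, 0.974, -0.0, 0.0]
contact_force: [0.5, 0.1, -1.3]
opening: 0.643
finger_force: 86.4
```

drive_tool:
  moves:
    - [[0, 0, 0], [-0.0011, -0.0022, 0], 0.05]
    - [[0, 0, 0], [0, 0, 0.001], 0.05]
    - [[0, 0, 0], [0, 0, 0.001], 0.05]
    - [[0, 0, 0], [0, 0, 0], 0.05]

```text
time: 11.92
eef_pos: [0.5027, -0.2615, 0.1322]
tcp_rot: [0.225, 0.974, -0.0, 0.001]
contact_force: [-1.4, 0.9, 3.6]
opening: 0.644
finger_force: 86.6
```

drive_tool:
  moves:
    - [[0, 0, 0], [0, 0, -0.0007], 0.05]
    - [[0, 0, 0], [0.0014, -0.0007, 0], 0.05]
    - [[0, 0, 0], [0.0014, -0.0007, 0], 0.05]
    - [[0, 0, 0], [0, 0, 0], 0.05]

```text
time: 12.42
eef_pos: [0.4995, -0.2621, 0.132]
tcp_rot: [0.225, 0.974, -0.001, 0.001]
contact_force: [3.4, -2.9, 0.3]
opening: 0.641
finger_force: 86.3
```

drive_tool:
  moves:
    - [[0, 0, 0], [0, 0, 0.0007], 0.05]
    - [[0, 0, 0], [0, 0, 0], 0.05]

```text
time: 12.68
eef_pos: [0.4996, -0.2621, 0.1319]
tcp_rot: [0.225, 0.974, -0.001, 0.001]
contact_force: [1.4, -5.3, 3.6]
opening: 0.646
finger_force: 86.4
```

drive_tool:
  moves:
    - [[0, 0, 0], [-0.0008, -0.0005, 0], 0.05]
    - [[0, 0, 0], [-0.0008, -0.0005, 0], 0.05]
    - [[0, 0, 0], [0, 0, 0], 0.05]

```text
time: 13.05
eef_pos: [0.4999, -0.2627, 0.1311]
tcp_rot: [0.225, 0.974, -0.0, -0.0]
contact_force: [0.9, -3.8, 2.8]
opening: 0.646
finger_force: 86.4
```

drive_tool:
  moves:
    - [[0, 0, 0], [0, 0, 0.001], 0.05]
    - [[0, 0, 0], [0, 0, 0], 0.05]

```text
time: 13.3
eef_pos: [0.5002, -0.2631, 0.1296]
tcp_rot: [0.225, 0.974, -0.001, 0.0]
contact_force: [3.1, -5.8, -0.9]
opening: 0.647
finger_force: 85.8
```

drive_tool:
  moves:
    - [[0, 0, 0], [-0.0013, -0.001, 0], 0.05]
    - [[0, 0, 0], [0, 0, 0.002], 0.05]
    - [[0, 0, 0], [0, 0, 0], 0.05]

```text
time: 13.68
eef_pos: [0.5002, -0.2636, 0.1271]
tcp_rot: [0.225, 0.974, 0.001, -0.001]
contact_force: [1.6, -3.2, -3.9]
opening: 0.642
finger_force: 85.9
```

drive_tool:
  moves:
    - [[0, 0, 0], [-0.0007, -0.0005, 0.0015], 0.05]
    - [[0, 0, 0], [0, 0, 0.0015], 0.05]
    - [[0, 0, 0], [0, 0, 0.0015], 0.05]
    - [[0, 0, 0], [0, 0, 0], 0.05]

```text
time: 14.18
eef_pos: [0.5009, -0.2644, 0.1232]
tcp_rot: [0.225, 0.974, 0.001, -0.001]
contact_force: [1.2, -0.1, -3.3]
opening: 0.638
finger_force: 85.9
```

drive_tool:
  moves:
    - [[0, 0, 0], [0, 0, 0.001], 0.05]
    - [[0, 0, 0], [0, 0, 0.001], 0.05]
    - [[0, 0, 0], [0, 0, 0.001], 0.05]
    - [[0, 0, 0], [0, 0, 0], 0.05]

```text
time: 14.68
eef_pos: [0.5012, -0.2649, 0.1207]
tcp_rot: [0.225, 0.974, 0.0, -0.0]
contact_force: [-0.8, 0.4, -2.6]
opening: 0.64
finger_force: 85.9
```

drive_tool:
  moves:
    - [[0, 0, 0], [0, 0, 0.001], 0.05]
    - [[0, 0, 0], [0, 0, 0.001], 0.05]
    - [[0, 0, 0], [0, 0, 0], 0.05]

```text
time: 15.05
eef_pos: [0.5014, -0.265, 0.1198]
tcp_rot: [0.225, 0.974, -0.0, -0.0]
contact_force: [-2.3, 1.5, 3.6]
opening: 0.646
finger_force: 86.4
```

drive_tool:
  moves:
    - [[0, 0, 0], [0, 0, 0.001], 0.05]
    - [[0, 0, 0], [0, 0, 0.001], 0.05]
    - [[0, 0, 0], [0, 0, 0], 0.05]

```text
time: 15.42
eef_pos: [0.5015, -0.2651, 0.1175]
tcp_rot: [0.225, 0.974, -0.0, 0.0]
contact_force: [-3.4, 2.1, 6.2]
opening: 0.64
finger_force: 86.6
```

drive_tool:
  moves:
    - [[0, 0, 0], [0, 0, 0.001], 0.05]
    - [[0, 0, 0], [0, 0, 0.001], 0.05]
    - [[0, 0, 0], [0, 0, 0.001], 0.05]
    - [[0, 0, 0], [0, 0, 0.001], 0.05]
    - [[0, 0, 0], [0, 0, 0], 0.05]

```text
time: 16.05
eef_pos: [0.5015, -0.2651, 0.1143]
tcp_rot: [0.225, 0.974, -0.0, -0.0]
contact_force: [-3.9, 3.4, 8.4]
opening: 0.647
finger_force: 87.0
```

Run:
```python
from h import *
st(); s=cam('scene'); save(s,'pics/c7.png',(165,90,255,200),6)
```

```text
16.05 [ 0.5015 -0.2651  0.1143] [ 2.249e-01  9.744e-01 -0.000e+00 -1.000e-04] [-0.665  0.201  1.943 -0.     0.998 -1.782] [-3.9  3.4  8.4] 0.6473100666320993 86.99476570790239
```

View pics/c7.png

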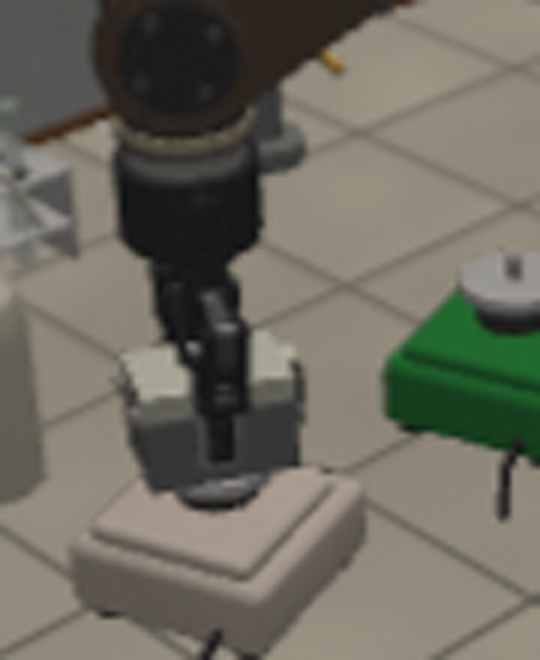

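The picture shows the holder flat on the deck, with the bellows compressed at (215,495) and the lid shut. The deck is down about 5 mm by both position and force, so I'm handing it in.

Run:
```python
from h import *
print(ctrl.sign_off())
```

```text
the job is handed in; nothing more can be done
None
```

The job is handed in: the lid is snapped shut, the holder is fully on the white mixer's pin, and the arm is still holding the deck about 5 mm down, past the 3.5 mm switch-on point; this is from position and force readings, as I got no direct switch signal or verdict.

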